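# Open the dock hatch and latch the coupling head on its ball

### The job

Open the coupling dock: lift the yellow hatch out of its recess, slide it along its channels to the end stop and let it lie there. Then lower the blue coupling head down through the opening onto the ball, holding it until it sits on the ball, with its raised red lever pointing away from the opened hatch, and after that press the lever all the way down to latch it. Do not shift or knock over the wash bottle, tamper, beaker and serum bottle.

Things in the scene. Friction and masses are not known exactly. Their poses are not given: they have to be found in the camera images.
- dock: Fixed white dock, deck 90 mm above table; origin on the table under the ball, z up. Spans x -75..75, y -125..198 mm. Pit open at x -50..50, y -74..46 mm, edged by an 8 mm deep recess for the hatch. Dark channel rails along y from -90 to 198 mm, inner faces at x = -61, 61; lips reach in to x = -53, 53, top 112 mm above table. End stop at y = 190. Hatch opens to +y; lever goes over the deck at -y.
- ball (a point): Centre of the 36 mm steel ball in the pit, 60 mm above the table, at the dock's x = y = 0. Its 16 mm thick neck stands on a flat round flange (72 mm across, 30 mm above the table) on which the coupling head's underside comes to rest. Axes as the dock's.
- hatch_handle (a point): Point in the black handle of the loose yellow hatch (plate 116 x 128 x 6 mm, 0.3 kg) at mid-plate, 28 mm above its underside. Handle: rib 64 mm long in x, 14 mm thick in y, top 40 mm above underside; grip across y. Closed: dock y = -14, underside 82 mm above table; axes as dock's. Must rise 8 mm to slide; lips stop it at 20 mm. Slides to dock y = +126 (stop), lies on the deck; pit free past +106.
- coupler_grip (a point): Centre of the black grip block of the loose blue coupling head, 98 mm above its underside. Head 130 mm tall, 0.65 kg; below, an eight-sided cup 68 mm across, 52 mm high, open underneath. Block 36 mm in x, 32 mm in y, from 66 to 130 mm above the underside: grip across y, as the lever stands out at the head's +x. z up. It starts upright on the table, beyond either end of the dock.
- socket (a point): Where the ball's centre comes to lie in the head's cup: on its axis, 30 mm above its underside. Axes as coupler_grip. The bore is 40 mm wide, 2 mm clear round the ball.
- lever_pad (a point): Middle of the top of the red finger pad (22 x 28 mm) at the lever's end. Lever down: 96 mm from the head's axis, towards the head's +x, and 72 mm above the head's underside. Lever up: 86 mm from the axis and 94 mm above the underside. Its axes turn with the lever.
- latch (a joint): Lever of the head: 0 = up (24 degrees above level), 0.42 rad = fully down, level, 2 mm above the deck when seated. Stays where left; moves at about 2.5 N on the pad. Its steel hook swings in under the ball; pressed before the head is on the ball, the hook blocks the ball. With the head seated it can go down only between the channels, to dock -y.
- wash_bottle: Bystander: white wash bottle with blue cap and bent spout, 62 x 102 x 198 mm, standing beyond the other end of the dock from the head; origin at its foot.
- tamper: Bystander: white nylon tamper, 42 mm across, 110 mm tall, standing behind the coupling head (85 mm from its axis, on the side away from the lever); origin at its foot.
- beaker: Bystander: white beaker, 76 mm across, 94 mm tall, standing on the robot's side of the dock; origin at its foot.
- pump_bottle: Bystander: serum bottle with peach pump top, 41 mm across, 101 mm tall, standing on the robot's side of the dock; origin at its foot.
There are look-alikes about, which are no part of the job. Of the things that look like the part that bears coupler_grip, the largest one is meant.

How it is judged:
By the outcome, as a careful person would: the job done as asked, in the order asked, and still so for the second after the job is handed in, with the robot touching nothing.
It also fails if it takes over 64 s, if anything falls off the work surface, if the arm or the gripper's body presses on something with over 40 N, if the wrist force passes 120 N, or if a joint passes its speed limit or range.

### The arm

A 6-joint arm with a two-finger parallel gripper is mounted at the origin on the work surface; the furniture and walls round the work are solid. World frame = base frame: x ahead of the robot, y to its left, z up, the work surface at z = 0. Lengths are in m, angles in rad, forces in N, time in s.
With the tool pointing down it reaches from about 0.35 to 0.775 m from the base axis. Payload 7.3 kg.
Tool frame: the origin (TCP) lies at the very end of the fingers, on their centre line; the grasp point (between the pads) lies 19 mm behind it; z points along the fingers, x is the direction in which the jaws open and shut, and the axes are right-handed (so a half turn about z gives the same grasp; the last joint's range is limited). The gripper opens to 92 mm and grips with 3 to 60 N. Pads are 19 mm wide; open, the fingers measure 130 mm over their backs; the gripper's body (75 mm by 190 mm) begins 47 mm behind the grasp point.
Start: joints at [1.033, 0.342, 1.524, -0, 1.275, -0.146], TCP at [0.2, 0.485, 0.227] pointing down, gripper open.
Joint ranges: [-2.53, 2.53], [-0.77, 2.02], [0.04, 2.7], [-1, 4.14], [0.28, 2.66], [-3.11, 3.11]. Speed limits (rad/s): [2.57, 2.57, 3.14, 3.14, 3.14, 3.14].

### API

Orientations are given as [roll, pitch, yaw] about the fixed x, y, z axes, in that order (R = Rz(yaw) Ry(pitch) Rx(roll)).
In Python, from cell import observe, read_camera, camera_params, hand_in gives the robot as it stands.
- The arm moves only by the tool apply_moves, never from a script. Its argument "increments" is a list of rows, each an object with "grip": the opening, from 0 (shut) to 1 (fully open); "linear": the shift along the world's x, y, z in mm, a list of three; "turn": the turn, a rotation vector about the world's x, y, z in units of 6 degrees (1.0 is 6 degrees), a list of three. A call has 1 to 10 rows; each row is the pose to reach, as a shift and turn from the pose commanded when the call began; what a row does not reach only later rows make up. A row lasts 1/10 s, in which the tool goes at most 50 mm and 8.59 degrees, less where a joint would pass 70% of its speed; a pose out of reach is approached as far as the arm can. A call with a gripper value outside its range is refused whole. The fingers move at their own pace and stop on an object; "grip_force" is the grip in N (left out, the last holds). Time passes only in rows, so rows that repeat a pose let the fingers close. It gives the time, the measured TCP pose, the force and the opening at its end, in the units of the state.
- observe(): the state, without advancing time (a new reading comes with each control period).
- read_camera(name): name is "scene" or "side" or "wrist"; returns the picture (420x560x3 uint8, red, green, blue); there is no depth.
- camera_params(name): a dict with "camera_matrix" (3x3 intrinsics, pixels), "world_to_cam" (4x4, takes a point from world to camera coordinates); the wrist camera has in their place "hand_eye" (4x4, takes a point from camera to tool coordinates, whose origin is the TCP and whose axes are the tool frame's). Camera axes: x right, y up, looking along -z (the intrinsics and any distortion apply to the point x, -y, -z); pixel columns grow to the right and rows downward; lengths in m; the calibration is good to about 2 mm. A picture is of the moment at which its call begins: read the wrist's pose just before it. camera_params takes no time and is no camera call.
- hand_in(): hands the job in, once; it reports no verdict.
The state is a dict: "time": time; "qpos": joint angles; "qvel": joint speeds; "joint_efforts": joint torques, N m; "tool_pos": TCP position; "tool_rot": TCP orientation; "contact_force": force on the tool from outside, world axes, zero at the start; "torque": the same for the moment, N m; "opening": finger opening in m.
Only numpy, scipy, OpenCV 4.12 (cv2) and the standard library are available. Lean on these libraries where they do the work, as an engineer would, in place of code of your own. Each camera call takes 0.05 s, during which the arm holds its last target.

## Working session

There is one attempt and no reset: what is moved stays moved. The work goes in short steps, Python scripts to look and compute and a tool call to move; the robot and the scene stay as the last step left them, time stands still between calls to the robot, and variables do not carry over. Pictures are saved under pics/ and viewed, and the job is handed in when it is done.

Besides the shell and the picture viewer there is one more tool, called after ">>>" as a command line: name --argument value ..., lists and objects as JSON in quotes. apply_moves: Moves the arm, as the interface text tells. Its arguments: {"type":"object","properties":{"increments":{"type":"array","items":{"type":"object","properties":{"grip":{"type":"number"},"linear":{"type":"array","items":{"type":"number"}},"turn":{"type":"array","items":{"type":"number"}}}}},"grip_force":{"type":"number"}},"required":["increments"]}

```bash
mkdir -p pics; ls; python3 - <<'E'
from cell import *
import cv2,numpy as np
np.set_printoptions(suppress=True,precision=4)
print(observe())
for n in ["scene","side","wrist"]:
    cv2.imwrite(f"pics/{n}0.png",read_camera(n)[:,:,::-1]); 
    for k,v in camera_params(n).items(): print(n,k,np.array(v))
E
```

```text
pics
{'time': 0.0, 'qpos': array([ 1.033 ,  0.3427,  1.525 , -0.    ,  1.2754, -0.146 ]), 'qvel': array([-0.    , -0.0009,  0.001 ,  0.    , -0.0006, -0.0001]), 'joint_efforts': array([ -0.0015, -43.1243, -24.4214,   0.0715,   0.0559,  -0.0001]), 'tool_pos': array([0.2003, 0.4849, 0.226 ]), 'tool_rot': array([-3.1414,  0.0015,  1.179 ]), 'contact_force': array([ 0.5016, -0.7894,  0.26  ]), 'torque': array([-0.0221, -0.0195,  0.0501]), 'opening': 0.09191250344541935}
scene camera_matrix [[428.5506   0.     273.1998]
 [  0.     428.5506 208.9113]
 [  0.       0.       1.    ]]
scene world_to_cam [[ 0.8293 -0.5583 -0.022  -0.4483]
 [ 0.3684  0.5169  0.7727 -0.2494]
 [-0.4201 -0.6489  0.6344 -1.1651]
 [ 0.      0.      0.      1.    ]]
side camera_matrix [[468.5587   0.     278.1884]
 [  0.     468.5587 219.9993]
 [  0.       0.       1.    ]]
side world_to_cam [[ 0.928   0.3724 -0.0138 -0.451 ]
 [-0.2812  0.7241  0.6298  0.1265]
 [ 0.2445 -0.5805  0.7767 -1.7669]
 [ 0.      0.      0.      1.    ]]
wrist camera_matrix [[320.7842   0.     281.0309]
 [  0.     320.7842 207.3747]
 [  0.       0.       1.    ]]
wrist hand_eye [[ 1.     -0.0009 -0.0004  0.0004]
 [-0.001  -0.9663 -0.2575 -0.0703]
 [-0.0002  0.2575 -0.9663 -0.156 ]
 [ 0.      0.      0.      1.    ]]
```

View pics/scene0.png

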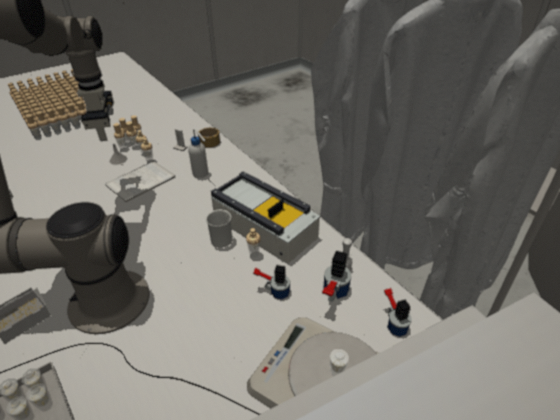

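View pics/side0.png

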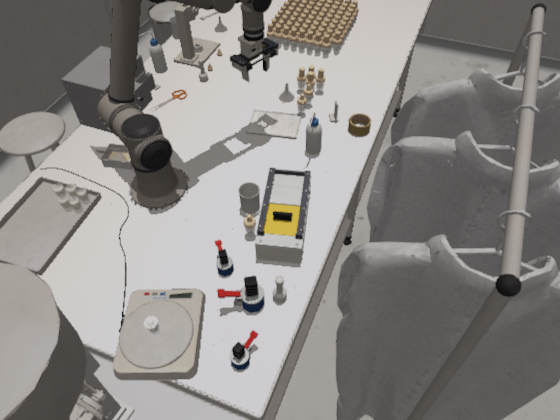

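View pics/wrist0.png

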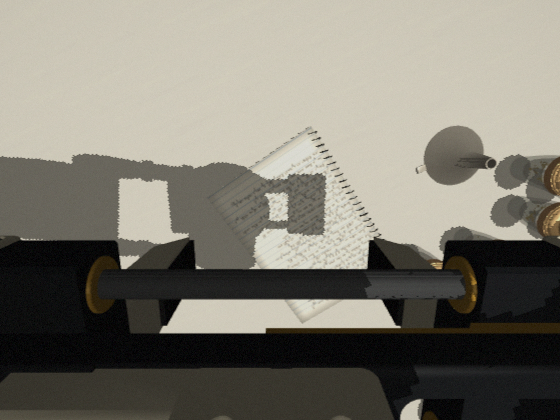

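The three views show the dock ahead of the robot with the yellow hatch at its near end in the side view (283,217). There are three blue heads, and the largest is at side (252,295) with the tamper beside it at (280,290). I'll zoom in to fit the dock.

```bash
python3 - <<'E'
import cv2
a=cv2.imread("pics/scene0.png");cv2.imwrite("pics/sc_z.png",cv2.resize(a[160:340,190:430],None,fx=3.3,fy=3.3,interpolation=cv2.INTER_CUBIC))
a=cv2.imread("pics/side0.png");cv2.imwrite("pics/si_z.png",cv2.resize(a[160:380,180:340],None,fx=2.7*1,fy=2.7,interpolation=cv2.INTER_CUBIC))
a=cv2.imread("pics/side0.png");cv2.imwrite("pics/si_z2.png",cv2.resize(a[160:270,230:340],None,fx=5,fy=5,interpolation=cv2.INTER_CUBIC))
a=cv2.imread("pics/side0.png");cv2.imwrite("pics/si_z3.png",cv2.resize(a[230:340,200:310],None,fx=5,fy=5,interpolation=cv2.INTER_CUBIC))
E
```

```text
(no output)
```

View pics/sc_z.png

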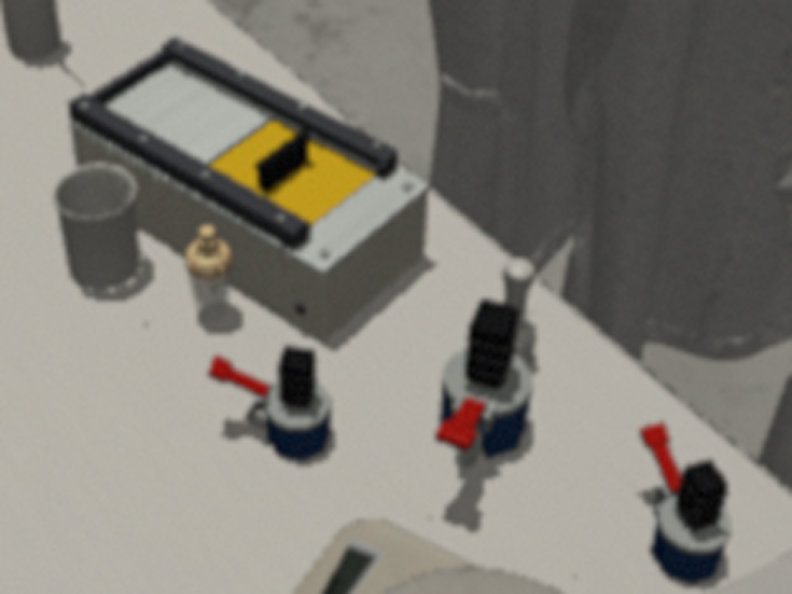

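View pics/si_z2.png

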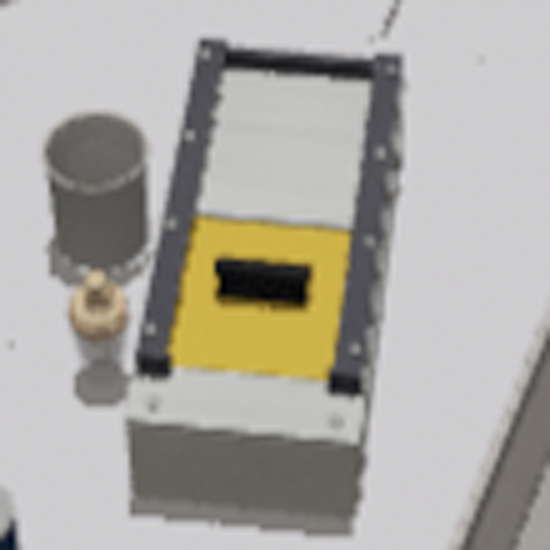

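View pics/si_z3.png

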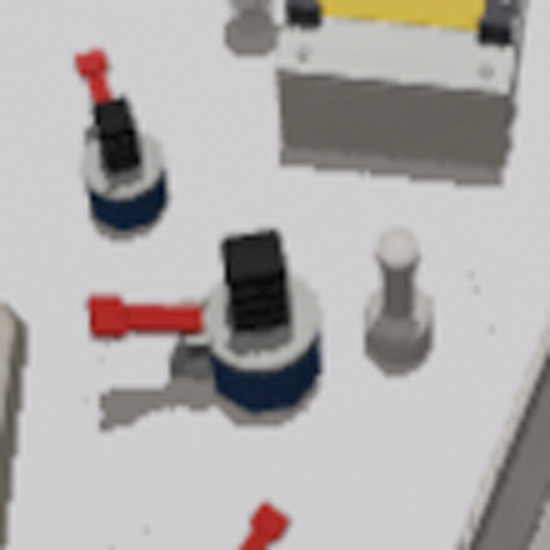

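```bash
cat > h.py <<'E'
import numpy as np,cv2
from cell import *
from scipy.optimize import least_squares
from scipy.spatial.transform import Rotation as R
np.set_printoptions(suppress=True,precision=4)
P={n:camera_params(n) for n in ["scene","side","wrist"]}
def wTc(n,st=None):
    if n!="wrist": return np.linalg.inv(np.array(P[n]["world_to_cam"]))
    T=np.eye(4);T[:3,:3]=R.from_euler("xyz",st["tool_rot"]).as_matrix();T[:3,3]=st["tool_pos"]
    return T@np.array(P[n]["hand_eye"])
def proj(n,p,T=None):
    T=wTc(n) if T is None else T
    p=np.atleast_2d(p);c=(np.linalg.inv(T)@np.c_[p,np.ones(len(p))].T)[:3].T
    K=np.array(P[n]["camera_matrix"]);q=(K@(c*[1,-1,-1]).T).T
    return q[:,:2]/q[:,2:]
def hit(n,uv,z,T=None):
    T=wTc(n) if T is None else T
    K=np.array(P[n]["camera_matrix"]);d=np.linalg.inv(K)@[uv[0],uv[1],1];d=T[:3,:3]@(d*[1,-1,-1])
    o=T[:3,3];return o+d*(z-o[2])/d[2]
def place(pose,p):
    p=np.atleast_2d(p).astype(float)/1000;c,s=np.cos(pose[2]),np.sin(pose[2])
    return np.c_[pose[0]+c*p[:,0]-s*p[:,1],pose[1]+s*p[:,0]+c*p[:,1],p[:,2]]
def fit(obs,x0,free=0):
    "obs: list (cam,uv,localpt,T)"
    def f(x): return np.concatenate([(proj(n,place(x,l),T)[0]-uv) for n,uv,l,T in obs])
    r=least_squares(f,x0,loss="soft_l1",f_scale=1.);return r.x,f(r.x).reshape(-1,2)
E
python3 - <<'E'
from h import *
s=lambda u,v:(230+u/5,160+v/5); c=lambda u,v:(190+u/3.3,160+v/3.3)
D=[(-75,-125,90),(75,-125,90),(-75,-125,0),(75,-125,0)]
S=[s(128,418),s(362,440),s(130,515),s(353,533)];C=[c(322,270),c(428,188),c(333,348),c(432,262)]
# yellow/white seam at y=50, hatch top 88
for u,z in zip(S,[.09,.09,0,0]): print("side",hit("side",u,z))
for u,z in zip(C,[.09,.09,0,0]): print("scene",hit("scene",u,z))
for nm,o in [("side",[("side",u,d,None) for u,d in zip(S,D)]),("scene",[("scene",u,d,None) for u,d in zip(C,D)])]:
    print(nm,fit(o,[.5,-.1,0]))
print("far rail",hit("side",s(198,40),.112),hit("side",s(403,57),.112),hit("scene",c(72,102),.112),hit("scene",c(172,40),.112))
print("handle top",hit("side",s(264,270),.122),"scene",hit("scene",c(283,160),.115))
q=lambda u,v:(200+u/5,230+v/5)
print("grip top side",hit("side",q(253,253),.13),"scene",hit("scene",c(495,312),.13))
print("pad side",hit("side",q(106,315),.094),"scene",hit("scene",c(462,422),.094))
print("tamper top",hit("side",q(398,247),.11),hit("scene",c(519,268),.11))
print("beaker foot-ish top",hit("side",s(97,150),.094),hit("scene",c(97,187),.094))
print("pump top",hit("side",s(97,285),.1),hit("scene",c(207,232),.1))
E
```

```text
side [ 0.4787 -0.1701  0.09  ]
side [ 0.6223 -0.1325  0.09  ]
side [ 0.4809 -0.1835  0.    ]
side [ 0.6225 -0.1433  0.    ]
scene [ 0.477 -0.17   0.09 ]
scene [ 0.617  -0.1383  0.09  ]
scene [ 0.4817 -0.18    0.    ]
scene [ 0.6223 -0.1444  0.    ]
side (array([ 0.5192, -0.0358,  0.2565]), array([[-0.8092,  1.3257],
       [-0.2147,  1.3892],
       [ 0.2235, -2.0429],
       [ 0.8716, -1.2429]]))
scene (array([ 0.521 , -0.0362,  0.2263]), array([[ 0.6978,  1.1389],
       [ 1.9515, -0.1299],
       [-2.6463, -0.2374],
       [-0.6982, -0.5652]]))
far rail [0.3996 0.1378 0.112 ] [0.5408 0.1741 0.112 ] [0.4028 0.1379 0.112 ] [0.5342 0.1718 0.112 ]
handle top [ 0.5242 -0.0505  0.122 ] scene [ 0.516  -0.0547  0.115 ]
grip top side [ 0.5317 -0.3222  0.13  ] scene [ 0.5353 -0.32    0.13  ]
pad side [ 0.4579 -0.3725  0.094 ] scene [ 0.465 -0.368  0.094]
tamper top [ 0.6031 -0.2766  0.11  ] [ 0.5988 -0.2788  0.11  ]
beaker foot-ish top [0.3681 0.0298 0.094 ] [0.371  0.0327 0.094 ]
pump top [ 0.4199 -0.085   0.1   ] [ 0.4172 -0.0825  0.1   ]
```

>>> apply_moves --increments '[{"linear": [20, -30, 20], "turn": [0, 0, -1.4]}, {"linear": [40, -65, 35], "turn": [0, 0, -2.8]}, {"linear": [65, -105, 40], "turn": [0, 0, -4.2]}, {"linear": [90, -145, 40], "turn": [0, 0, -5.6]}, {"linear": [110, -185, 40], "turn": [0, 0, -7]}, {"linear": [135, -225, 40], "turn": [0, 0, -8.4]}, {"linear": [160, -265, 40], "turn": [0, 0, -9.8]}, {"linear": [185, -305, 40], "turn": [0, 0, -11.2]}, {"linear": [205, -345, 40], "turn": [0, 0, -12.6]}, {"linear": [230, -380, 40], "turn": [0, 0, -14]}]'

```text
schema error: expected keys grip, linear, turn
```

>>> apply_moves --increments '[{"grip": 1, "linear": [15, -25, 0], "turn": [0, 0, -1.4]}, {"linear": [30, -50, 0], "turn": [0, 0, -2.8]}, {"linear": [45, -75, 0], "turn": [0, 0, -4.2]}, {"linear": [60, -100, 0], "turn": [0, 0, -5.6]}, {"linear": [75, -125, 0], "turn": [0, 0, -7]}, {"linear": [90, -150, 0], "turn": [0, 0, -8.4]}, {"linear": [92, -155, 0], "turn": [0, 0, -9.9]}, {"linear": [92, -155, 0], "turn": [0, 0, -9.9]}]'

```text
schema error: expected keys grip, linear, turn
```

```bash
cat > w.py <<'E'
import sys,json
from h import *
st=observe();print(st["time"],st["tool_pos"],st["tool_rot"],st["contact_force"],st["opening"])
n=sys.argv[1]
for c in sys.argv[2:]:
    cv2.imwrite(f"pics/{c}{n}.png",read_camera(c)[:,:,::-1])
np.savez(f"pics/st{n}.npz",tool_pos=st["tool_pos"],tool_rot=st["tool_rot"])
E
python3 w.py 1 wrist
```

```text
0.15 [0.2003 0.485  0.2262] [-3.1414  0.0011  1.179 ] [ 0.5762 -0.4007 -0.3718] 0.09166692377030021
```

View pics/wrist1.png

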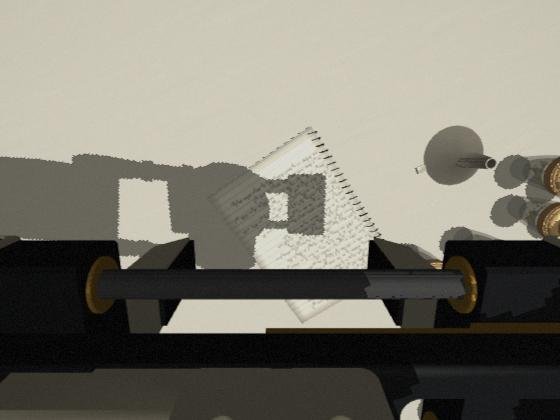

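Both moves were refused because every row needs all three keys, so the arm has not moved. I'll resend them.

>>> apply_moves --increments '[{"grip": 1, "linear": [20, -30, 20], "turn": [0, 0, -1.4]}, {"grip": 1, "linear": [40, -65, 35], "turn": [0, 0, -2.8]}, {"grip": 1, "linear": [65, -105, 40], "turn": [0, 0, -4.2]}, {"grip": 1, "linear": [90, -145, 40], "turn": [0, 0, -5.6]}, {"grip": 1, "linear": [110, -185, 40], "turn": [0, 0, -7]}, {"grip": 1, "linear": [135, -225, 40], "turn": [0, 0, -8.4]}, {"grip": 1, "linear": [160, -265, 40], "turn": [0, 0, -9.8]}, {"grip": 1, "linear": [185, -305, 40], "turn": [0, 0, -11.2]}, {"grip": 1, "linear": [205, -345, 40], "turn": [0, 0, -12.6]}, {"grip": 1, "linear": [230, -380, 40], "turn": [0, 0, -14]}]'

```text
time: 1.2
tool_pos: [0.4307, 0.1032, 0.2668]
tool_rot: [3.142, 0.0, -0.294]
contact_force: [0.3, 0.6, -0.4]
opening: 0.0917
```

>>> apply_moves --increments '[{"grip": 1, "linear": [15, -25, 0], "turn": [0, 0, -1.4]}, {"grip": 1, "linear": [30, -50, 0], "turn": [0, 0, -2.8]}, {"grip": 1, "linear": [45, -75, 0], "turn": [0, 0, -4.2]}, {"grip": 1, "linear": [60, -100, 0], "turn": [0, 0, -5.6]}, {"grip": 1, "linear": [75, -125, 0], "turn": [0, 0, -7]}, {"grip": 1, "linear": [90, -150, 0], "turn": [0, 0, -8.4]}, {"grip": 1, "linear": [92, -155, 0], "turn": [0, 0, -9.9]}, {"grip": 1, "linear": [92, -155, 0], "turn": [0, 0, -9.9]}]'

```text
time: 2.0
tool_pos: [0.5226, -0.0508, 0.2661]
tool_rot: [3.141, 0.0, -1.327]
contact_force: [0.3, -0.3, -1.3]
opening: 0.092
```

```bash
python3 w.py 1 wrist
```

```text
2.0 [ 0.5226 -0.0508  0.2661] [ 3.1407  0.0003 -1.3272] [ 0.26   -0.274  -1.2558] 0.09198135920619342
```

View pics/wrist1.png

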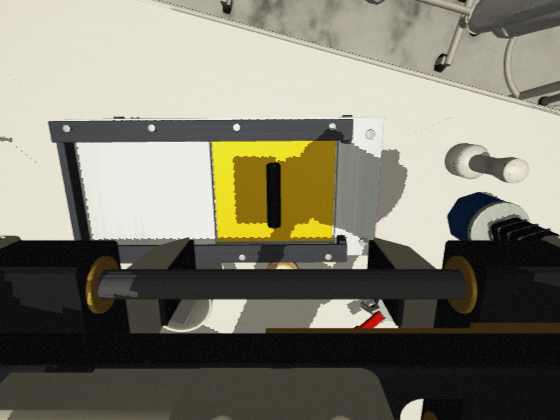

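```bash
python3 - <<'E'
import cv2
a=cv2.imread("pics/wrist1.png");cv2.imwrite("pics/wz1.png",cv2.resize(a[105:275,200:400],None,fx=4,fy=3.5,interpolation=cv2.INTER_CUBIC))
E
```

```text
(no output)
```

View pics/wz1.png

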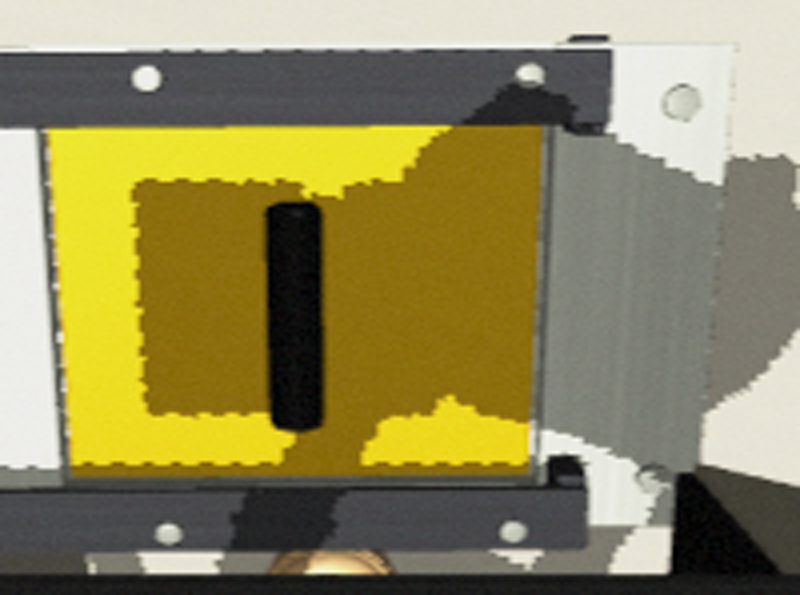

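```bash
python3 - <<'E'
from h import *
st=np.load("pics/st1.npz");T=wTc("wrist",st)
w=lambda u,v:(200+u/4,105+v/3.5)
o=[("wrist",w(*a),b,T) for a,b in [((611,127),(53,-90,112)),((587,489),(-53,-90,112)),((735,45),(75,-125,90)),((266,204),(32,-7,122)),((321,202),(32,-21,122)),((270,430),(-32,-7,122)),((324,430),(-32,-21,122))]]
print(fit(o,[.52,-.036,.25]))
s=lambda u,v:(230+u/5,160+v/5); c=lambda u,v:(190+u/3.3,160+v/3.3)
D=[(-75,-125,90),(75,-125,90),(-75,-125,0),(75,-125,0)]
S=[s(128,418),s(362,440),s(130,515),s(353,533)];C=[c(322,270),c(428,188),c(333,348),c(432,262)]
o2=o+[("side",u,d,None) for u,d in zip(S,D)]+[("scene",u,d,None) for u,d in zip(C,D)]
x,r=fit(o2,[.52,-.036,.25]);print(x);print(r)
print("handle",place(x,(0,-14,110)))
# tamper/head in wrist
print("block?",hit("wrist",(512,170),.11,T))
E
```

```text
(array([ 0.516 , -0.0291,  0.2378]), array([[ 0.8983, -0.9207],
       [ 0.1575,  0.2532],
       [ 1.6779, -1.0617],
       [-0.8202,  0.0028],
       [ 0.414 ,  0.6789],
       [-1.4564,  0.4121],
       [-0.7607,  0.5091]]))
[ 0.5161 -0.0295  0.2442]
[[ 1.0805 -1.5056]
 [ 0.9871 -0.2359]
 [ 1.7421 -1.8661]
 [-0.5261 -0.0019]
 [ 0.7085  0.5769]
 [-0.757   0.4095]
 [-0.0609  0.4192]
 [-1.3361 -0.748 ]
 [-0.9707 -0.2438]
 [-0.2844 -4.0763]
 [ 0.1518 -2.8431]
 [-1.2119  0.2869]
 [-0.6214 -1.2519]
 [-4.4691 -1.1005]
 [-3.1569 -1.7091]]
handle [[ 0.5195 -0.0431  0.11  ]]
block? [ 0.5991 -0.2629  0.11  ]
```

>>> apply_moves --increments '[{"grip": 1, "linear": [-3, 8, -40], "turn": [0, 0, 0]}, {"grip": 0.7, "linear": [-3, 8, -85], "turn": [0, 0, 0]}, {"grip": 0.5, "linear": [-3, 8, -130], "turn": [0, 0, 0]}, {"grip": 0.5, "linear": [-3, 8, -155], "turn": [0, 0, 0]}, {"grip": 0.5, "linear": [-3, 8, -165], "turn": [0, 0, 0]}, {"grip": 0.5, "linear": [-3, 8, -170], "turn": [0, 0, 0]}, {"grip": 0.5, "linear": [-3, 8, -170], "turn": [0, 0, 0]}]'

```text
time: 2.75
tool_pos: [0.5199, -0.0415, 0.0974]
tool_rot: [-3.141, -0.001, -1.322]
contact_force: [0.2, -0.5, -0.1]
opening: 0.049
```

```bash
python3 w.py 2 wrist side; python3 -c "
import cv2
a=cv2.imread('pics/side2.png');cv2.imwrite('pics/si2.png',cv2.resize(a[160:270,230:340],None,fx=5,fy=5,interpolation=2))"
```

```text
2.75 [ 0.5199 -0.0415  0.0974] [-3.1406 -0.0006 -1.3221] [ 0.2476 -0.5132 -0.0832] 0.04904768646883981
```

View pics/wrist2.png

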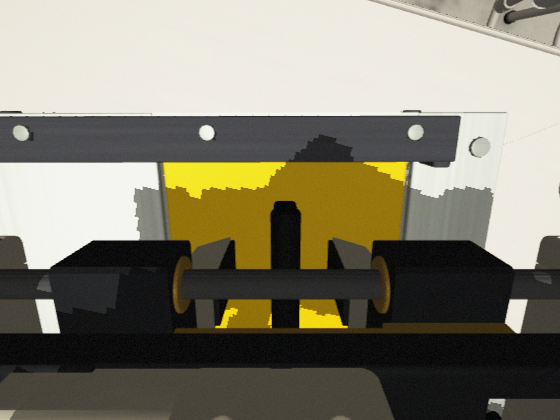

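View pics/si2.png

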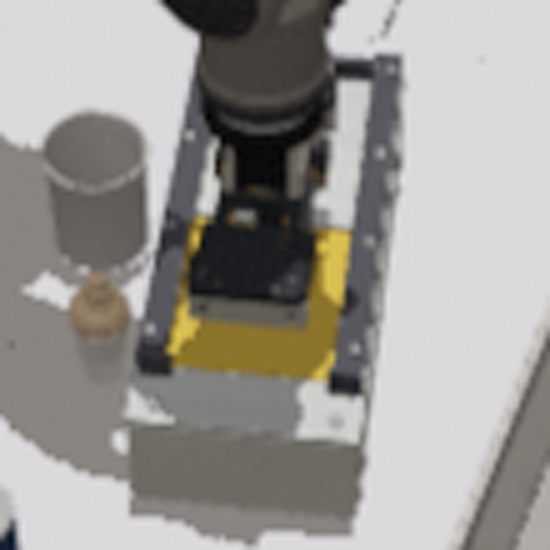

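>>> apply_moves --grip_force 25 --increments '[{"grip": 0.4, "linear": [0, 0, -3], "turn": [0, 0, 0]}, {"grip": 0, "linear": [0, 0, -3], "turn": [0, 0, 0]}, {"grip": 0, "linear": [0, 0, -3], "turn": [0, 0, 0]}, {"grip": 0, "linear": [0, 0, -3], "turn": [0, 0, 0]}, {"grip": 0, "linear": [0, 0, -3], "turn": [0, 0, 0]}, {"grip": 0, "linear": [0, 0, 1], "turn": [0, 0, 0]}, {"grip": 0, "linear": [0, 0, 6], "turn": [0, 0, 0]}, {"grip": 0, "linear": [0, 0, 10.5], "turn": [0, 0, 0]}, {"grip": 0, "linear": [0, 0, 10.5], "turn": [0, 0, 0]}]'

```text
time: 3.75
tool_pos: [0.5198, -0.0417, 0.108]
tool_rot: [-3.14, -0.001, -1.324]
contact_force: [0.4, -0.1, -2.6]
opening: 0.0127
```

```bash
python3 w.py 3 wrist
```

```text
3.75 [ 0.5198 -0.0417  0.108 ] [-3.1405 -0.0005 -1.3238] [ 0.4066 -0.0918 -2.6048] 0.012653886944363358
```

View pics/wrist3.png

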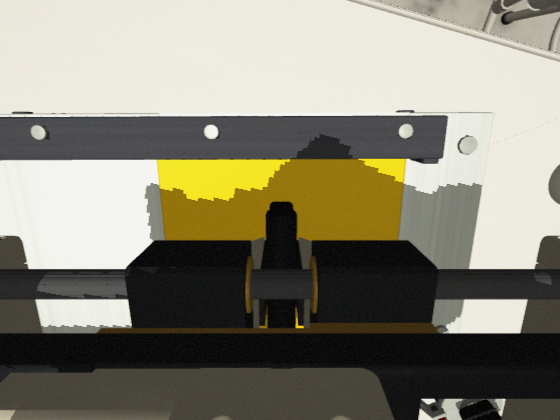

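>>> apply_moves --increments '[{"grip": 0, "linear": [-1.5, 6, 0], "turn": [0, 0, 0]}, {"grip": 0, "linear": [-4.5, 18, 0], "turn": [0, 0, 0]}, {"grip": 0, "linear": [-8, 32, 0], "turn": [0, 0, 0]}, {"grip": 0, "linear": [-11, 46, 0], "turn": [0, 0, 0]}, {"grip": 0, "linear": [-15, 60, 0], "turn": [0, 0, 0]}, {"grip": 0, "linear": [-18, 74, 0], "turn": [0, 0, 0]}, {"grip": 0, "linear": [-22, 88, 0], "turn": [0, 0, 0]}, {"grip": 0, "linear": [-25, 102, 0], "turn": [0, 0, 0]}, {"grip": 0, "linear": [-28.5, 116, 0], "turn": [0, 0, 0]}, {"grip": 0, "linear": [-31, 126, 0], "turn": [0, 0, 0]}]'

```text
time: 4.8
tool_pos: [0.4881, 0.0856, 0.1072]
tool_rot: [3.142, 0.0, -1.323]
contact_force: [-0.5, -1.0, -2.2]
opening: 0.0132
```

>>> apply_moves --increments '[{"grip": 0, "linear": [-1, 4, 0], "turn": [0, 0, 0]}, {"grip": 0, "linear": [-1.5, 7, 0], "turn": [0, 0, 0]}, {"grip": 0, "linear": [-2, 9, 0], "turn": [0, 0, 0]}, {"grip": 0, "linear": [-2, 9, 0], "turn": [0, 0, 0]}]'

```text
time: 5.2
tool_pos: [0.4868, 0.0925, 0.1075]
tool_rot: [-3.141, -0.001, -1.324]
contact_force: [-0.8, -3.6, -1.1]
opening: 0.0133
```

```bash
python3 w.py 4 wrist
```

```text
5.2 [0.4868 0.0925 0.1075] [-3.1412 -0.0012 -1.3239] [-0.8114 -3.5846 -1.0787] 0.013342700917935893
```

View pics/wrist4.png

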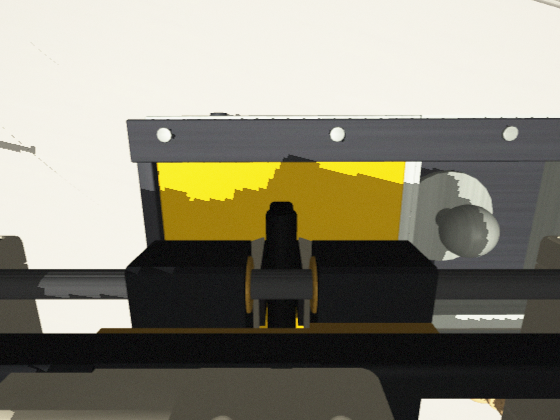

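>>> apply_moves --increments '[{"grip": 0, "linear": [-0.5, 2, 0], "turn": [0, 0, 0]}, {"grip": 0, "linear": [-1, 4, 0], "turn": [0, 0, 0]}, {"grip": 0, "linear": [-1, 4, 0], "turn": [0, 0, 0]}]'

```text
time: 5.55
tool_pos: [0.4868, 0.0931, 0.1084]
tool_rot: [-3.141, -0.007, -1.323]
contact_force: [-0.3, -22.7, 5.6]
opening: 0.0134
```

>>> apply_moves --increments '[{"grip": 0, "linear": [0.7, -3, 0], "turn": [0, 0, 0]}, {"grip": 0, "linear": [0.7, -3, -3], "turn": [0, 0, 0]}, {"grip": 0, "linear": [0.7, -3, -5], "turn": [0, 0, 0]}, {"grip": 0, "linear": [0.7, -3, -5.5], "turn": [0, 0, 0]}, {"grip": 0, "linear": [0.7, -3, -5.5], "turn": [0, 0, 0]}]'

```text
time: 6.05
tool_pos: [0.4875, 0.0922, 0.1028]
tool_rot: [-3.139, -0.004, -1.324]
contact_force: [0.5, -12.3, 4.8]
opening: 0.0132
```

>>> apply_moves --increments '[{"grip": 0.25, "linear": [0, 0, 0], "turn": [0, 0, 0]}, {"grip": 0.4, "linear": [0, 0, 0], "turn": [0, 0, 0]}, {"grip": 0.4, "linear": [0, 0, 0], "turn": [0, 0, 0]}, {"grip": 0.4, "linear": [0, 0, 20], "turn": [0, 0, 0]}, {"grip": 0.4, "linear": [7, -30, 60], "turn": [0, 0, 0]}, {"grip": 0.4, "linear": [16, -65, 95], "turn": [0, 0, 0]}, {"grip": 0.4, "linear": [26, -105, 120], "turn": [0, 0, 0]}, {"grip": 0.4, "linear": [34, -125, 120], "turn": [0, 0, 0]}, {"grip": 0.4, "linear": [34, -125, 120], "turn": [0, 0, 0]}]'

```text
time: 6.95
tool_pos: [0.5212, -0.033, 0.2223]
tool_rot: [-3.14, -0.001, -1.327]
contact_force: [-0.7, 0.6, 0.3]
opening: 0.0364
```

```bash
python3 w.py 5 wrist side scene; python3 -c "
import cv2
a=cv2.imread('pics/wrist5.png');cv2.imwrite('pics/wz5.png',cv2.resize(a[90:290],None,fx=1.4,fy=2.8,interpolation=2))"
```

```text
6.95 [ 0.5212 -0.033   0.2223] [-3.1397 -0.0011 -1.3269] [-0.7464  0.6123  0.2967] 0.036423280890932754
```

View pics/wrist5.png

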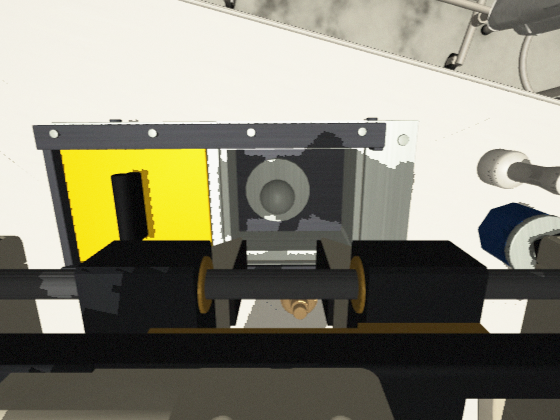

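View pics/side5.png

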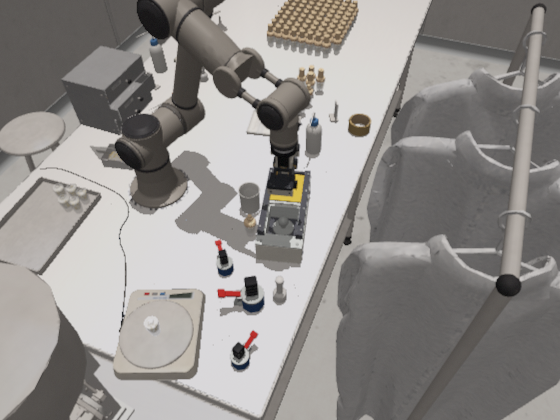

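The hatch lies at the end stop, and the ball shows at wrist (277,197) inside its flange at (278,190). I'll measure both.

```bash
python3 - <<'E'
import cv2
a=cv2.imread('pics/wrist5.png');cv2.imwrite('pics/wz5.png',cv2.resize(a[140:240,220:345],None,fx=6,fy=6,interpolation=2))
a=cv2.imread('pics/wrist5.png');cv2.imwrite('pics/wz5b.png',cv2.resize(a[110:230,340:440],None,fx=5,fy=5,interpolation=2))
E
```

```text
(no output)
```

View pics/wz5.png

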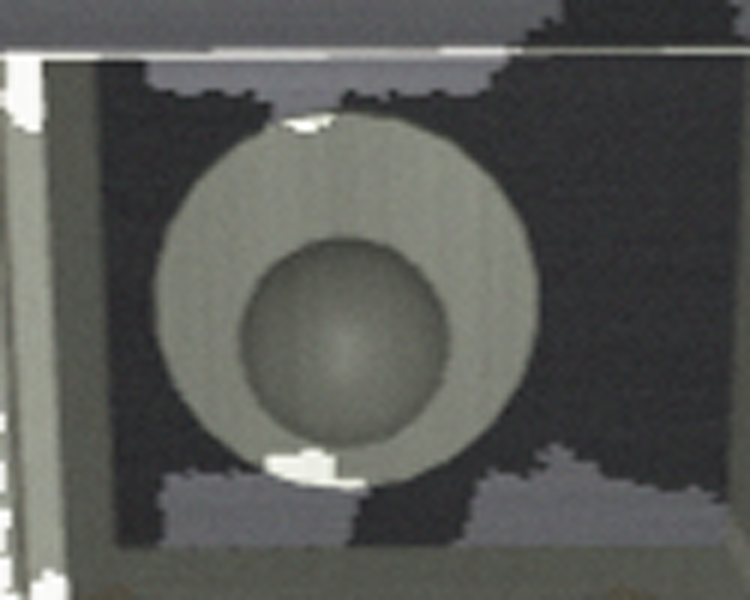

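View pics/wz5b.png

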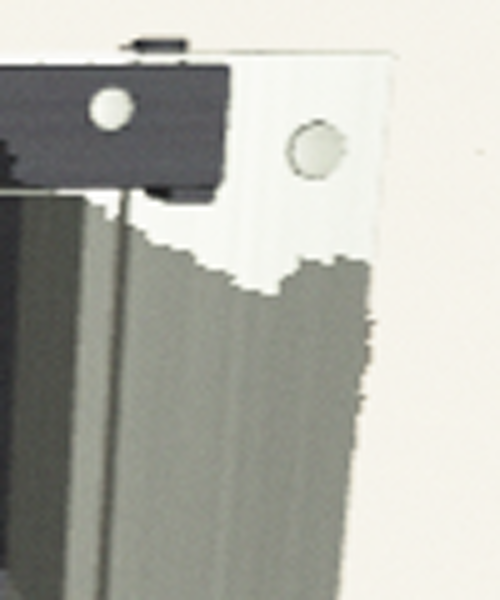

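```bash
python3 - <<'E'
from h import *
st=np.load("pics/st5.npz");T=wTc("wrist",st)
K=np.array(P["wrist"]["camera_matrix"]); 
b=(220+343.7/6,140+342/6); f=(220+348/6,140+299.5/6)
print("ball",hit("wrist",b,.06,T),"flange",hit("wrist",f,.03,T))
# along-y check from stop
w=lambda u,v:(340+u/5,110+v/5)
l=[hit("wrist",w(393,50),.09,T),hit("wrist",w(365,330),.09,T),hit("wrist",w(338,590),.09,T)]
print(l); d=l[2]-l[0];print("yaw edge",np.arctan2(-d[1],-d[0]))
# rail screws
q=[hit("wrist",p,.112,T) for p in [(54,133.5),(152.5,132.5),(251,132),(362,131.7)]];d=q[0]-q[3];print(q,"yaw rail",np.arctan2(d[1],d[0])-np.pi/2, "edges")
a,c=hit("wrist",(340+230/5,110+65/5),.112,T),hit("wrist",(36,127),.112,T);d=c-a;print(np.arctan2(d[1],d[0])-np.pi/2,np.linalg.norm(d))
# side/scene ball
E
python3 - <<'E'
import cv2
a=cv2.imread('pics/side5.png');cv2.imwrite('pics/sz5.png',cv2.resize(a[160:270,230:340],None,fx=5,fy=5,interpolation=2))
E
```

```text
ball [ 0.5149 -0.0297  0.06  ] flange [ 0.5161 -0.0299  0.03  ]
[array([ 0.618 , -0.1309,  0.09  ]), array([ 0.5706, -0.1431,  0.09  ]), array([ 0.5224, -0.1552,  0.09  ])]
yaw edge 0.24976296877007392
[array([0.5342, 0.1607, 0.112 ]), array([0.5543, 0.0835, 0.112 ]), array([0.574 , 0.0062, 0.112 ]), array([ 0.596 , -0.0808,  0.112 ])] yaw rail 0.2506027775794788 edges
0.25598072934956906 0.28172739256554713
```

View pics/sz5.png

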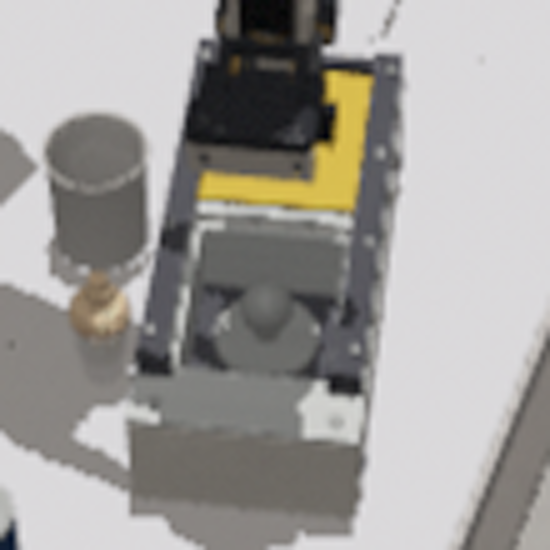

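```bash
python3 - <<'E'
from h import *
e=np.array([[.9689,.2474],[-.2474,.9689]])
for p in [hit("side",(230+265.5/5,160+304/5),.06),hit("side",(230+269/5,160+338/5),.03)]: print(p,e@p[:2])
import cv2
a=cv2.imread('pics/scene5.png');cv2.imwrite('pics/cz5.png',cv2.resize(a[160:270,200:330],None,fx=6,fy=5,interpolation=2))
a=cv2.imread('pics/scene5.png');cv2.imwrite('pics/cz5b.png',cv2.resize(a[230:310,290:370],None,fx=7,fy=7,interpolation=2))
a=cv2.imread('pics/side5.png');cv2.imwrite('pics/sz5b.png',cv2.resize(a[265:325,205:295],None,fx=8,fy=8,interpolation=2))
E
```

```text
[ 0.5167 -0.0299  0.06  ] [ 0.4933 -0.1568]
[ 0.5208 -0.0343  0.03  ] [ 0.4962 -0.1621]
```

View pics/cz5.png

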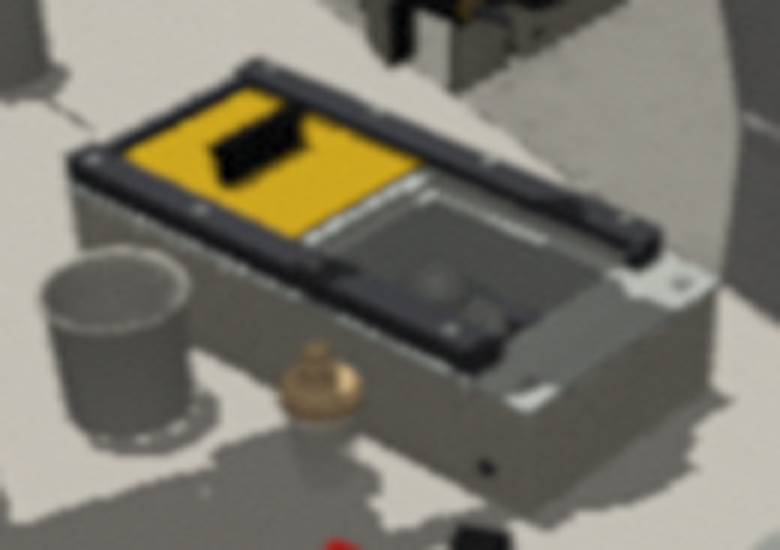

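View pics/cz5b.png

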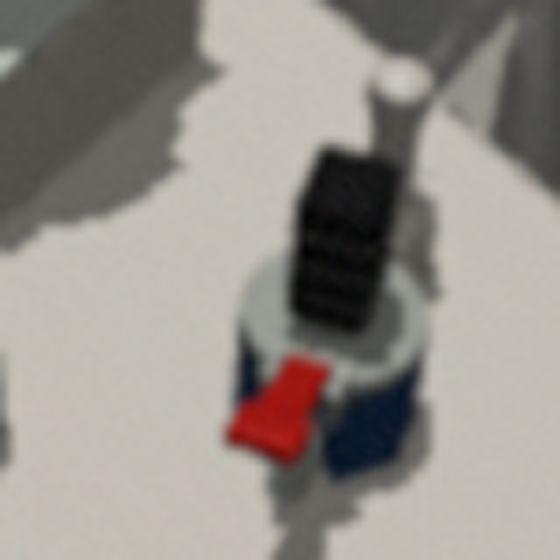

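View pics/sz5b.png

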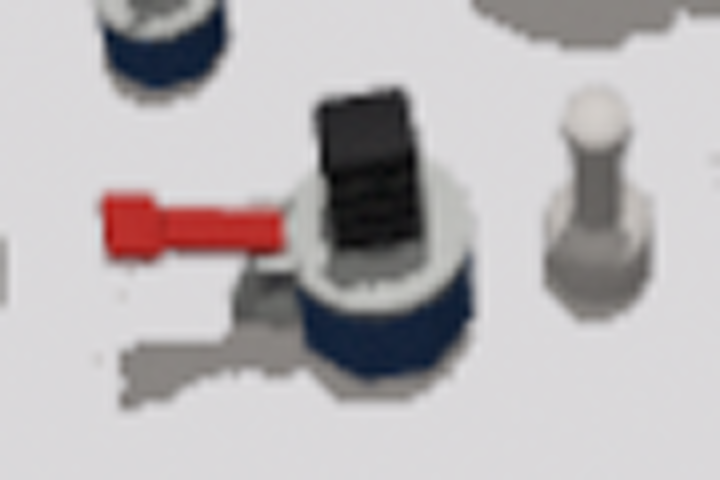

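>>> apply_moves --increments '[{"grip": 0.4, "linear": [-4, -30, 10], "turn": [0, 0, 0.4]}, {"grip": 0.4, "linear": [-8, -75, 20], "turn": [0, 0, 0.8]}, {"grip": 0.4, "linear": [-14, -120, 38], "turn": [0, 0, 1.4]}, {"grip": 0.4, "linear": [-20, -165, 38], "turn": [0, 0, 2]}, {"grip": 0.4, "linear": [-25, -210, 38], "turn": [0, 0, 2.6]}, {"grip": 0.7, "linear": [-30, -255, 38], "turn": [0, 0, 3.2]}, {"grip": 0.8, "linear": [-35, -295, 38], "turn": [0, 0, 3.3]}, {"grip": 0.8, "linear": [-38, -320, 38], "turn": [0, 0, 3.3]}, {"grip": 0.8, "linear": [-38, -320, 38], "turn": [0, 0, 3.3]}]'

```text
time: 8.0
tool_pos: [0.4817, -0.3523, 0.2583]
tool_rot: [3.141, 0.002, -0.98]
contact_force: [0.4, 1.0, 0.4]
opening: 0.0641
```

```bash
python3 w.py 6 wrist; python3 -c "
import cv2
a=cv2.imread('pics/wrist6.png');cv2.imwrite('pics/wz6.png',cv2.resize(a[40:250,170:390],None,fx=3.5,fy=2.8,interpolation=2))"
```

```text
8.0 [ 0.4817 -0.3523  0.2583] [ 3.1409  0.0016 -0.9802] [0.3781 0.9643 0.3748] 0.06407202075901818
```

View pics/wrist6.png

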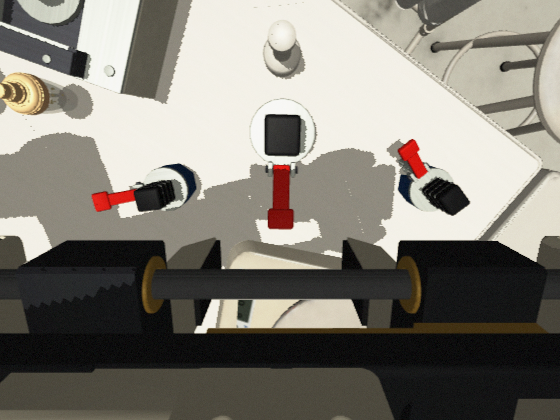

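The middle head is straight above the finger line: block top at (282,134), lever pad at (281,218), tamper at (282,45).

```bash
python3 -c "
import cv2
a=cv2.imread('pics/wrist6.png');cv2.imwrite('pics/wz6.png',cv2.resize(a[90:235,235:330],None,fx=5,fy=4,interpolation=2))"
```

View pics/wz6.png

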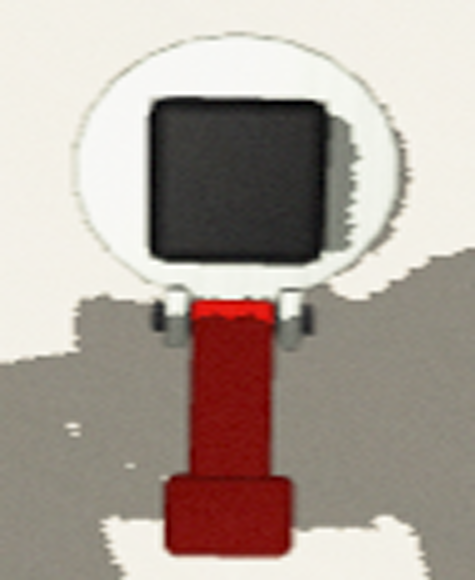

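```bash
python3 - <<'E'
from h import *
st=np.load("pics/st6.npz");T=wTc("wrist",st)
w=lambda u,v:(235+u/5,90+v/4)
c=hit("wrist",w(238.5,180),.13,T);p=hit("wrist",w(229,515),.094,T)
d=p-c;print(T[:3,3],c,p,np.linalg.norm(d[:2]),"yaw",np.arctan2(d[1],d[0]))
q=[hit("wrist",w(*a),.13,T) for a in [(150,98),(327,98),(322,263),(150,263)]]
for i in range(4):
  d=q[(i+1)%4]-q[i];print(np.linalg.norm(d),np.arctan2(d[1],d[0]))
print(np.mean(q,0))
t=hit("wrist",(282,33),.11,T);print("tamper",t, np.arctan2(*(c-t)[[1,0]]),np.linalg.norm((c-t)[:2]))
E
```

```text
[ 0.5388 -0.313   0.4143] [ 0.5296 -0.3201  0.13  ] [ 0.4566 -0.367   0.094 ] 0.08683790955872457 yaw -2.5704376220969967
0.030139722922249614 -0.9792267011820815
0.034856692222068615 -2.559527946481559
0.030259174865415808 2.162678393573112
0.03486748564012195 0.5786415912389714
[ 0.5292 -0.3201  0.13  ]
tamper [ 0.5994 -0.2724  0.11  ] -2.542112213062903 0.08452851498792949
```

>>> apply_moves --increments '[{"grip": 0.8, "linear": [25, 17, -10], "turn": [0, 0, 0]}, {"grip": 0.8, "linear": [48, 32, -30], "turn": [0, 0, 0]}, {"grip": 0.8, "linear": [48, 32, -70], "turn": [0, 0, 0]}, {"grip": 0.8, "linear": [48, 32, -110], "turn": [0, 0, 0]}, {"grip": 0.8, "linear": [48, 32, -145], "turn": [0, 0, 0]}, {"grip": 0.8, "linear": [48, 32, -165], "turn": [0, 0, 0]}, {"grip": 0.7, "linear": [48, 32, -171], "turn": [0, 0, 0]}, {"grip": 0.7, "linear": [48, 32, -171], "turn": [0, 0, 0]}]'

```text
time: 8.85
tool_pos: [0.5304, -0.3169, 0.0883]
tool_rot: [3.141, 0.002, -0.976]
contact_force: [-0.4, -0.2, 0.3]
opening: 0.0654
```

```bash
python3 w.py 7 wrist
```

```text
8.85 [ 0.5304 -0.3169  0.0883] [ 3.1414  0.0017 -0.9765] [-0.43   -0.2266  0.2991] 0.06544409258239915
```

View pics/wrist7.png

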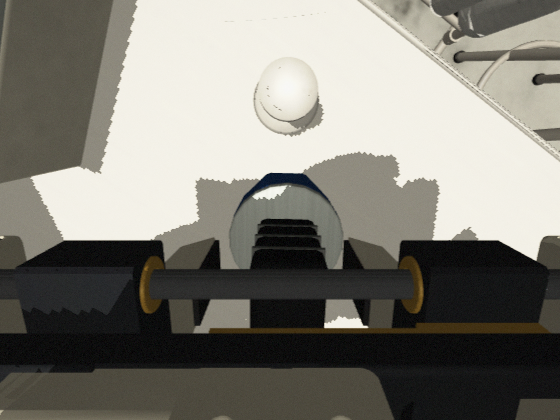

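>>> apply_moves --grip_force 40 --increments '[{"grip": 0.7, "linear": [0, -2, 0], "turn": [0, 0, 0]}, {"grip": 0.7, "linear": [0, -2, 0], "turn": [0, 0, 0]}]'

```text
time: 9.1
tool_pos: [0.5309, -0.3213, 0.0903]
tool_rot: [-3.141, -0.003, -0.978]
contact_force: [0.3, -0.9, -0.5]
opening: 0.0644
```

>>> apply_moves --grip_force 40 --increments '[{"grip": 0.5, "linear": [-0.5, 1.5, 0], "turn": [0, 0, 0]}, {"grip": 0.2, "linear": [-0.5, 1.5, 0], "turn": [0, 0, 0]}, {"grip": 0, "linear": [-0.5, 1.5, 0], "turn": [0, 0, 0]}, {"grip": 0, "linear": [-0.5, 1.5, 0], "turn": [0, 0, 0]}, {"grip": 0, "linear": [-0.5, 1.5, 0], "turn": [0, 0, 0]}]'

```text
time: 9.6
tool_pos: [0.5299, -0.3195, 0.0888]
tool_rot: [-3.141, -0.001, -0.978]
contact_force: [1.7, -0.8, 1.9]
opening: 0.0316
```

```bash
python3 w.py 8 wrist
```

```text
9.6 [ 0.5299 -0.3195  0.0888] [-3.1414 -0.0008 -0.9784] [ 1.6686 -0.7692  1.9323] 0.031647513289173784
```

View pics/wrist8.png

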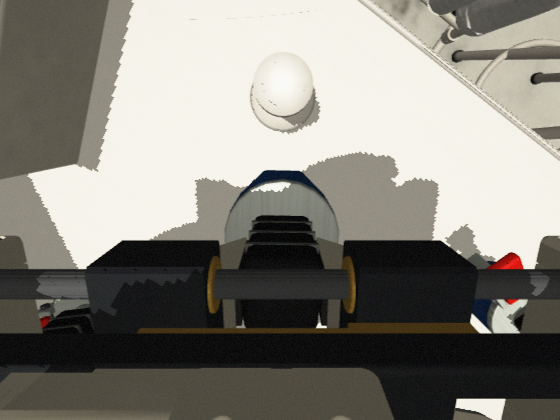

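>>> apply_moves --increments '[{"grip": 0, "linear": [0, 0, 8], "turn": [0, 0, 0]}, {"grip": 0, "linear": [0, 0, 25], "turn": [0, 0, 0]}, {"grip": 0, "linear": [0, 0, 50], "turn": [0, 0, 0]}, {"grip": 0, "linear": [0, 0, 80], "turn": [0, 0, 0]}, {"grip": 0, "linear": [0, 0, 110], "turn": [0, 0, 0]}, {"grip": 0, "linear": [0, 0, 140], "turn": [0, 0, 0]}, {"grip": 0, "linear": [0, 0, 160], "turn": [0, 0, 0]}, {"grip": 0, "linear": [0, 0, 165], "turn": [0, 0, 0]}]'

```text
time: 10.45
tool_pos: [0.5301, -0.3195, 0.2561]
tool_rot: [-3.141, -0.003, -0.978]
contact_force: [-0.5, -0.4, -5.8]
opening: 0.0319
```

>>> apply_moves --increments '[{"grip": 0, "linear": [0, 15, 0], "turn": [0, 0, 0.6]}, {"grip": 0, "linear": [-2, 40, 0], "turn": [0, 0, 1.6]}, {"grip": 0, "linear": [-4, 70, 0], "turn": [0, 0, 2.8]}, {"grip": 0, "linear": [-5, 105, 0], "turn": [0, 0, 4]}, {"grip": 0, "linear": [-7, 140, 0], "turn": [0, 0, 5.2]}, {"grip": 0, "linear": [-9, 175, 0], "turn": [0, 0, 6.5]}, {"grip": 0, "linear": [-11, 210, 0], "turn": [0, 0, 7.8]}, {"grip": 0, "linear": [-12, 245, 0], "turn": [0, 0, 9.1]}, {"grip": 0, "linear": [-13, 270, 0], "turn": [0, 0, 10.4]}, {"grip": 0, "linear": [-14, 285, 0], "turn": [0, 0, 11.4]}]'

```text
time: 11.45
tool_pos: [0.5144, -0.0319, 0.2523]
tool_rot: [-3.14, 0.003, 0.223]
contact_force: [0.8, 1.0, -6.2]
opening: 0.0319
```

>>> apply_moves --increments '[{"grip": 0, "linear": [-0.5, 5, 0], "turn": [0, 0, 0.35]}, {"grip": 0, "linear": [-0.5, 5, 0], "turn": [0, 0, 0.35]}, {"grip": 0, "linear": [-0.5, 5, 0], "turn": [0, 0, 0.35]}]'

```text
time: 11.75
tool_pos: [0.515, -0.03, 0.2532]
tool_rot: [3.142, 0.001, 0.25]
contact_force: [-1.0, 0.0, -5.3]
opening: 0.0322
```

```bash
python3 w.py 9 wrist side scene; python3 -c "
import cv2
a=cv2.imread('pics/side9.png');cv2.imwrite('pics/sz9.png',cv2.resize(a[140:270,220:350],None,fx=4.5,fy=4.5,interpolation=2))
a=cv2.imread('pics/scene9.png');cv2.imwrite('pics/cz9.png',cv2.resize(a[130:270,200:340],None,fx=4.2,fy=4.2,interpolation=2))"
```

```text
11.75 [ 0.515  -0.03    0.2532] [3.1416 0.001  0.2497] [-0.974   0.0213 -5.2983] 0.03222996014409197
```

View pics/wrist9.png

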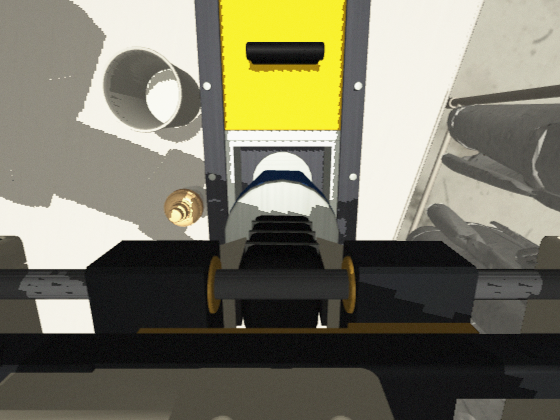

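View pics/sz9.png

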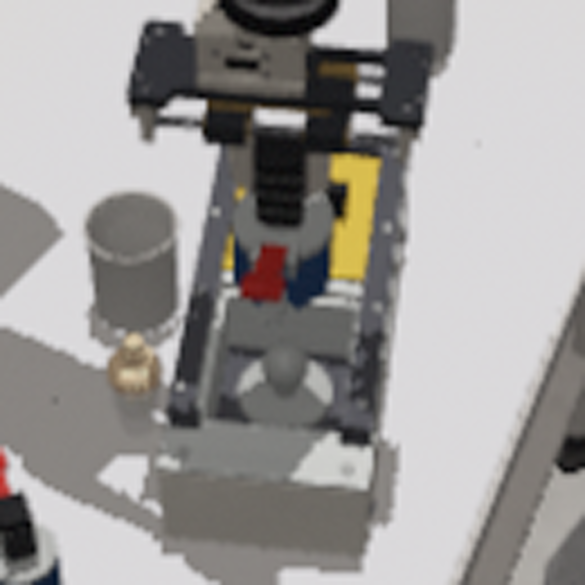

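View pics/cz9.png

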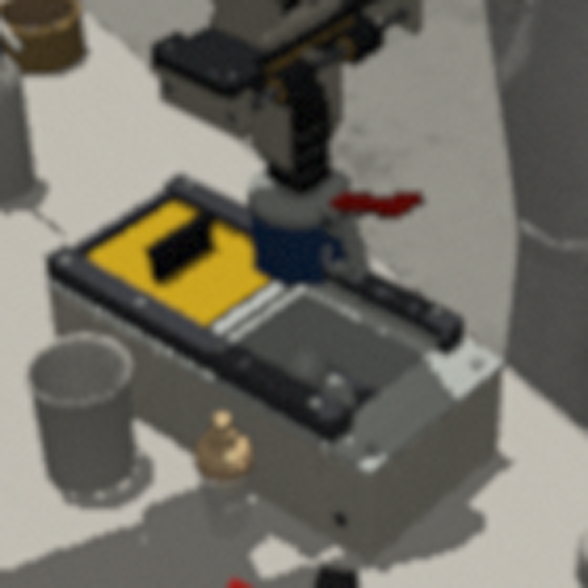

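```bash
python3 - <<'E'
from h import *
st=np.load("pics/st9.npz");T=wTc("wrist",st)
a=cv2.imread("pics/wrist9.png")
for r in (40,100,145,175): print(r,[int(x) for x in a[r,190:245].sum(1)//3],[int(x) for x in a[r,325:380].sum(1)//3])
cv2.imwrite('pics/wz9.png',cv2.resize(a[90:260,190:380],None,fx=4,fy=3.5,interpolation=2))
E
```

```text
40 [240, 240, 241, 240, 241, 241, 209, 103, 93, 96, 96, 96, 98, 96, 96, 93, 99, 97, 96, 101, 99, 97, 99, 96, 97, 100, 99, 100, 95, 74, 72, 99, 116, 163, 178, 180, 180, 178, 180, 179, 181, 181, 180, 178, 179, 182, 180, 179, 179, 181, 179, 178, 179, 180, 180] [180, 178, 179, 179, 178, 179, 180, 179, 178, 180, 179, 178, 179, 177, 177, 161, 119, 113, 100, 83, 59, 92, 97, 100, 103, 98, 98, 99, 93, 100, 96, 97, 95, 100, 94, 94, 97, 95, 95, 95, 95, 93, 91, 195, 240, 241, 239, 240, 240, 239, 240, 241, 240, 240, 240]
100 [79, 78, 79, 80, 80, 80, 80, 83, 79, 83, 83, 88, 93, 96, 96, 96, 95, 94, 95, 94, 93, 92, 94, 97, 99, 101, 99, 98, 91, 97, 99, 89, 63, 78, 112, 160, 180, 182, 181, 182, 181, 180, 180, 179, 180, 180, 180, 180, 183, 180, 182, 180, 181, 181, 179] [179, 181, 180, 180, 180, 180, 180, 181, 179, 180, 179, 182, 179, 181, 159, 104, 83, 65, 84, 95, 97, 99, 95, 102, 100, 94, 96, 97, 98, 98, 96, 97, 100, 100, 98, 93, 95, 96, 88, 149, 225, 240, 241, 240, 241, 241, 241, 240, 241, 241, 240, 240, 241, 241, 241]
145 [241, 241, 240, 241, 242, 241, 242, 241, 241, 241, 242, 241, 229, 159, 92, 94,
[... 246 characters left out ...]
, 117, 66, 82, 92, 94, 95, 93, 97, 98, 95, 95, 94, 88, 93, 91, 96, 95, 95, 90, 91, 90, 89, 160, 229, 241, 241, 240, 240, 242, 242, 241, 240, 242, 242, 241, 242, 242, 241, 241, 241, 242]
175 [138, 140, 141, 140, 145, 139, 142, 142, 138, 141, 139, 139, 138, 142, 129, 85, 45, 39, 70, 114, 131, 130, 134, 133, 118, 76, 47, 43, 45, 41, 66, 91, 88, 94, 92, 78, 93, 141, 160, 156, 225, 248, 248, 234, 150, 73, 76, 72, 73, 77, 74, 89, 104, 103, 104] [80, 84, 81, 83, 81, 174, 241, 248, 248, 224, 151, 151, 138, 85, 72, 90, 93, 93, 94, 95, 97, 96, 96, 93, 116, 218, 244, 241, 235, 229, 221, 171, 89, 90, 127, 215, 242, 241, 241, 241, 241, 242, 242, 241, 241, 240, 241, 241, 240, 241, 242, 242, 242, 241, 242]
```

View pics/wz9.png

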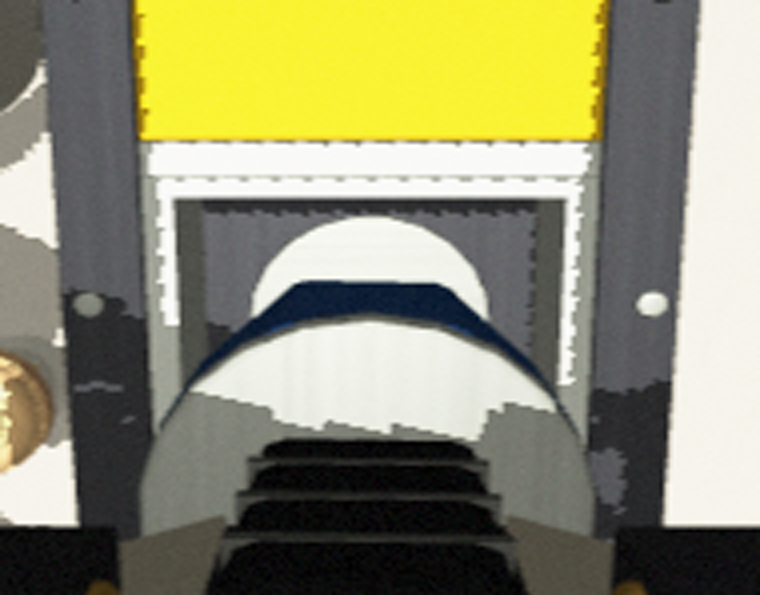

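```bash
python3 - <<'E'
from h import *
st=np.load("pics/st9.npz");T=wTc("wrist",st)
e=np.array([[.9689,.2474],[-.2474,.9689]])
f=hit("wrist",(282.5,151.4),.03,T);print("flange far edge -> ball", e@f[:2]-[0,.036], "tcp",e@st["tool_pos"][:2])
l=hit("wrist",(190+253/4,90+312/3.5),.03,T);r=hit("wrist",(190+488/4,90+312/3.5),.03,T);print(e@l[:2],e@r[:2])
# disc: view6 vs view9 rim (height h above underside)
st6=np.load("pics/st6.npz");T6=wTc("wrist",st6)
u=.2532-.0875
for h in (.052,.06,.066):
  a=hit("wrist",(235+238/5,90+33/4),h,T6);b=hit("wrist",(235+73/5,90+165/4),h,T6);c=hit("wrist",(235+405/5,90+165/4),h,T6)
  R0=np.linalg.norm(b-c)/2
  d=hit("wrist",(282.5,90+318/3.5),u+h,T)
  print(h,"R",R0,"center view6 to far rim",np.linalg.norm((a-np.array([.5296,-.3201,h]))[:2]),"view9 rim rel tcp",e@(d-st["tool_pos"])[:2])
E
```

```text
flange far edge -> ball [ 0.4923 -0.1556] tcp [ 0.4916 -0.1565]
[ 0.4574 -0.1525] [ 0.5277 -0.1524]
0.052 R 0.03649633043709915 center view6 to far rim 0.03680187471204649 view9 rim rel tcp [0.0003 0.0358]
0.06 R 0.03569042172930757 center view6 to far rim 0.03626930670351608 view9 rim rel tcp [0.0003 0.0372]
0.066 R 0.03508599019846384 center view6 to far rim 0.03586988233296154 view9 rim rel tcp [0.0002 0.0383]
```

>>> apply_moves --increments '[{"grip": 0, "linear": [0.5, 0, -15], "turn": [0, 0, 0]}, {"grip": 0, "linear": [0.5, 0, -35], "turn": [0, 0, 0]}, {"grip": 0, "linear": [0.5, 0, -55], "turn": [0, 0, 0]}, {"grip": 0, "linear": [0.5, 0, -68], "turn": [0, 0, 0]}, {"grip": 0, "linear": [0.5, 0, -75], "turn": [0, 0, 0]}, {"grip": 0, "linear": [0.5, 0, -80], "turn": [0, 0, 0]}, {"grip": 0, "linear": [0.5, 0, -80], "turn": [0, 0, 0]}]'

```text
time: 12.6
tool_pos: [0.5156, -0.0295, 0.1735]
tool_rot: [-3.141, 0.0, 0.252]
contact_force: [-0.3, 0.1, -5.5]
opening: 0.0318
```

>>> apply_moves --increments '[{"grip": 0, "linear": [0, 0, -3], "turn": [0, 0, 0]}, {"grip": 0, "linear": [0, 0, -6], "turn": [0, 0, 0]}, {"grip": 0, "linear": [0, 0, -9], "turn": [0, 0, 0]}, {"grip": 0, "linear": [0, 0, -12], "turn": [0, 0, 0]}, {"grip": 0, "linear": [0, 0, -15], "turn": [0, 0, 0]}]'

```text
time: 13.1
tool_pos: [0.5157, -0.0292, 0.1586]
tool_rot: [3.141, -0.0, 0.252]
contact_force: [0.8, 0.2, -5.8]
opening: 0.0318
```

>>> apply_moves --increments '[{"grip": 0, "linear": [0, 0, -4], "turn": [0, 0, 0]}, {"grip": 0, "linear": [0, 0, -8], "turn": [0, 0, 0]}, {"grip": 0, "linear": [0, 0, -12], "turn": [0, 0, 0]}, {"grip": 0, "linear": [0, 0, -15], "turn": [0, 0, 0]}, {"grip": 0, "linear": [0, 0, -18], "turn": [0, 0, 0]}]'

```text
time: 13.6
tool_pos: [0.5157, -0.0293, 0.1405]
tool_rot: [-3.142, -0.0, 0.252]
contact_force: [0.4, 0.6, -5.2]
opening: 0.0317
```

>>> apply_moves --increments '[{"grip": 0, "linear": [0, 0, -4], "turn": [0, 0, 0]}, {"grip": 0, "linear": [0, 0, -8], "turn": [0, 0, 0]}, {"grip": 0, "linear": [0, 0, -12], "turn": [0, 0, 0]}, {"grip": 0, "linear": [0, 0, -15], "turn": [0, 0, 0]}, {"grip": 0, "linear": [0, 0, -18], "turn": [0, 0, 0]}]'

```text
time: 14.1
tool_pos: [0.5157, -0.0293, 0.1225]
tool_rot: [3.142, -0.0, 0.252]
contact_force: [-0.5, -0.9, -5.4]
opening: 0.0317
```

>>> apply_moves --increments '[{"grip": 0, "linear": [0, 0, -1.5], "turn": [0, 0, 0]}, {"grip": 0, "linear": [0, 0, -3], "turn": [0, 0, 0]}, {"grip": 0, "linear": [0, 0, -4], "turn": [0, 0, 0]}, {"grip": 0, "linear": [0, 0, -4], "turn": [0, 0, 0]}]'

```text
time: 14.5
tool_pos: [0.5157, -0.0293, 0.1188]
tool_rot: [3.141, -0.0, 0.252]
contact_force: [0.0, -0.1, -5.7]
opening: 0.0318
```

>>> apply_moves --increments '[{"grip": 0, "linear": [0, 0, -1], "turn": [0, 0, 0]}, {"grip": 0, "linear": [0, 0, -2], "turn": [0, 0, 0]}, {"grip": 0, "linear": [0, 0, -2], "turn": [0, 0, 0]}]'

```text
time: 14.8
tool_pos: [0.5161, -0.0292, 0.1186]
tool_rot: [3.141, -0.002, 0.252]
contact_force: [-3.7, 2.1, 10.4]
opening: 0.0318
```

>>> apply_moves --increments '[{"grip": 0.3, "linear": [0, 0, 1], "turn": [0, 0, 0]}, {"grip": 0.5, "linear": [0, 0, 1], "turn": [0, 0, 0]}, {"grip": 0.55, "linear": [0, 0, 1], "turn": [0, 0, 0]}, {"grip": 0.55, "linear": [0, 0, 1], "turn": [0, 0, 0]}, {"grip": 0.55, "linear": [0, 0, 15], "turn": [0, 0, 0]}, {"grip": 0.55, "linear": [0, 0, 40], "turn": [0, 0, 0]}, {"grip": 0.55, "linear": [0, 0, 70], "turn": [0, 0, 0]}, {"grip": 0.3, "linear": [0, 0, 90], "turn": [0, 0, 0]}, {"grip": 0, "linear": [5, -20, 90], "turn": [0, 0, 0]}, {"grip": 0, "linear": [10, -40, 90], "turn": [0, 0, 0]}]'

```text
time: 15.8
tool_pos: [0.5263, -0.0695, 0.2078]
tool_rot: [3.14, -0.002, 0.254]
contact_force: [1.1, 0.6, -1.3]
opening: 0.0311
```

>>> apply_moves --increments '[{"grip": 0, "linear": [6, -25, 0], "turn": [0, 0, 0]}, {"grip": 0, "linear": [12.5, -49, 0], "turn": [0, 0, 0]}, {"grip": 0, "linear": [12.5, -49, -10], "turn": [0, 0, 0]}, {"grip": 0, "linear": [12.5, -49, -10], "turn": [0, 0, 0]}]'

```text
time: 16.2
tool_pos: [0.5373, -0.1181, 0.1951]
tool_rot: [-3.14, 0.002, 0.251]
contact_force: [0.1, -0.2, -0.2]
opening: 0.0016
```

```bash
python3 w.py 10 wrist side scene; python3 -c "
import cv2
a=cv2.imread('pics/side10.png');cv2.imwrite('pics/sz10.png',cv2.resize(a[140:270,220:350],None,fx=4.5,fy=4.5,interpolation=2))
a=cv2.imread('pics/scene10.png');cv2.imwrite('pics/cz10.png',cv2.resize(a[130:270,200:340],None,fx=4.2,fy=4.2,interpolation=2))"
```

```text
16.2 [ 0.5373 -0.1181  0.1951] [-3.1396  0.0023  0.251 ] [ 0.0755 -0.1512 -0.2378] 0.0015866800679169505
```

View pics/wrist10.png

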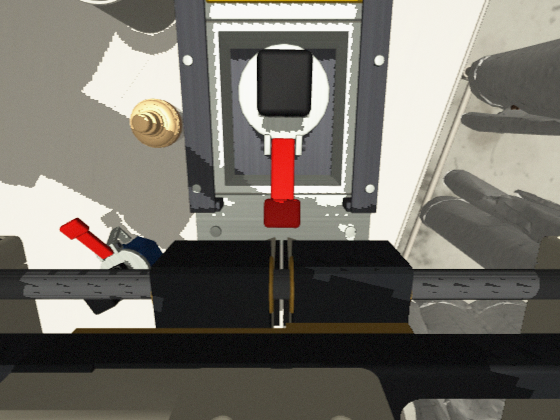

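View pics/sz10.png

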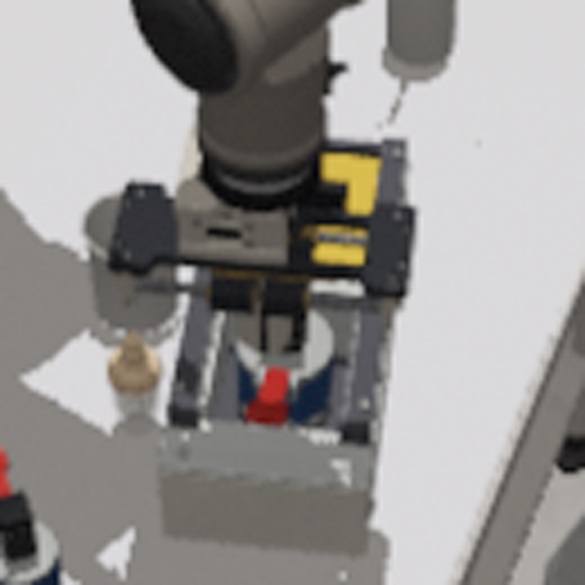

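View pics/cz10.png

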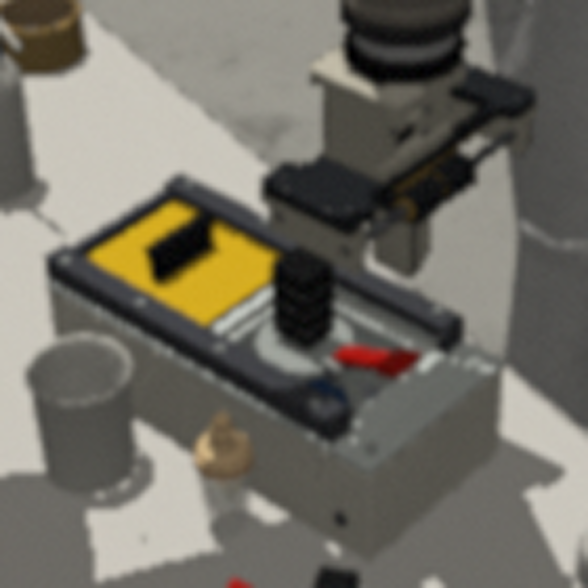

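The head stands seated with its lever over the deck at -y, pad at (282,213), and the hatch is unmoved at the stop. Now I'll press the lever.

>>> apply_moves --increments '[{"grip": 0, "linear": [0, 0, -20], "turn": [0, 0, 0]}, {"grip": 0, "linear": [0, 0, -45], "turn": [0, 0, 0]}, {"grip": 0, "linear": [0, 0, -62], "turn": [0, 0, 0]}, {"grip": 0, "linear": [0, 0, -70], "turn": [0, 0, 0]}, {"grip": 0, "linear": [0, 0, -75], "turn": [0, 0, 0]}, {"grip": 0, "linear": [0, 0, -79], "turn": [0, 0, 0]}, {"grip": 0, "linear": [0, 0, -83], "turn": [0, 0, 0]}, {"grip": 0, "linear": [0, 0, -87], "turn": [0, 0, 0]}, {"grip": 0, "linear": [0, 0, -90], "turn": [0, 0, 0]}, {"grip": 0, "linear": [0, 0, -90], "turn": [0, 0, 0]}]'

```text
time: 17.35
tool_pos: [0.5381, -0.118, 0.1064]
tool_rot: [-3.141, 0.0, 0.252]
contact_force: [1.0, -0.5, 1.0]
opening: 0.0002
```

>>> apply_moves --increments '[{"grip": 0, "linear": [0, 0, -2], "turn": [0, 0, 0]}, {"grip": 0, "linear": [0, 0, -4], "turn": [0, 0, 0]}, {"grip": 0, "linear": [0, 0, -5], "turn": [0, 0, 0]}, {"grip": 0, "linear": [0, 0, -5], "turn": [0, 0, 0]}]'

```text
time: 17.75
tool_pos: [0.5384, -0.1186, 0.102]
tool_rot: [3.141, -0.001, 0.252]
contact_force: [0.5, -2.9, 5.7]
opening: 0.0002
```

>>> apply_moves --increments '[{"grip": 0, "linear": [0, 0, -1], "turn": [0, 0, 0]}, {"grip": 0, "linear": [0, 0, -2], "turn": [0, 0, 0]}, {"grip": 0, "linear": [0, 0, -2], "turn": [0, 0, 0]}]'

```text
time: 18.05
tool_pos: [0.5389, -0.1195, 0.1008]
tool_rot: [3.139, -0.002, 0.252]
contact_force: [0.2, -6.0, 8.9]
opening: 0.0008
```

>>> apply_moves --increments '[{"grip": 0, "linear": [0, 0, -1.5], "turn": [0, 0, 0]}, {"grip": 0, "linear": [0, 0, -3], "turn": [0, 0, 0]}, {"grip": 0, "linear": [0, 0, -3], "turn": [0, 0, 0]}]'

```text
time: 18.35
tool_pos: [0.5392, -0.1197, 0.1003]
tool_rot: [3.137, -0.003, 0.252]
contact_force: [-5.7, -3.5, 26.6]
opening: 0.0008
```

>>> apply_moves --increments '[{"grip": 0, "linear": [0, 0, 5], "turn": [0, 0, 0]}, {"grip": 0, "linear": [0, 0, 20], "turn": [0, 0, 0]}, {"grip": 0, "linear": [0, 0, 60], "turn": [0, 0, 0]}, {"grip": 0, "linear": [0, 0, 95], "turn": [0, 0, 0]}, {"grip": 0, "linear": [10, -40, 100], "turn": [0, 0, 0]}, {"grip": 0, "linear": [16, -65, 100], "turn": [0, 0, 0]}, {"grip": 0, "linear": [16, -65, 100], "turn": [0, 0, 0]}]'

```text
time: 19.05
tool_pos: [0.5542, -0.1855, 0.1961]
tool_rot: [-3.141, 0.0, 0.25]
contact_force: [0.4, -0.6, 0.4]
opening: 0.0002
```

```bash
python3 w.py 11 wrist side scene; python3 -c "
import cv2
a=cv2.imread('pics/side11.png');cv2.imwrite('pics/sz11.png',cv2.resize(a[110:310,200:350],None,fx=4,fy=3,interpolation=2))
a=cv2.imread('pics/scene11.png');cv2.imwrite('pics/cz11.png',cv2.resize(a[130:310,180:370],None,fx=4,fy=3.3,interpolation=2))"
```

```text
19.05 [ 0.5542 -0.1855  0.1961] [-3.1413  0.0004  0.2496] [ 0.3946 -0.6152  0.4029] 0.00022215650493837452
```

View pics/wrist11.png

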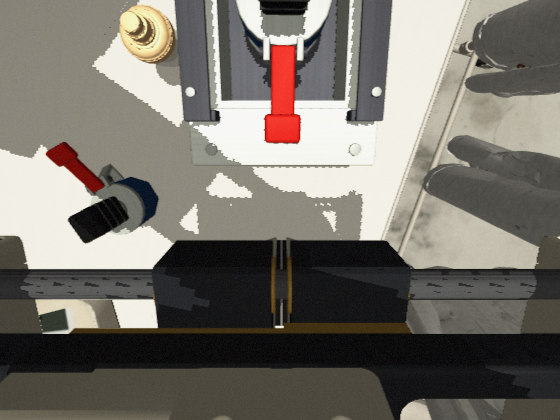

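View pics/sz11.png

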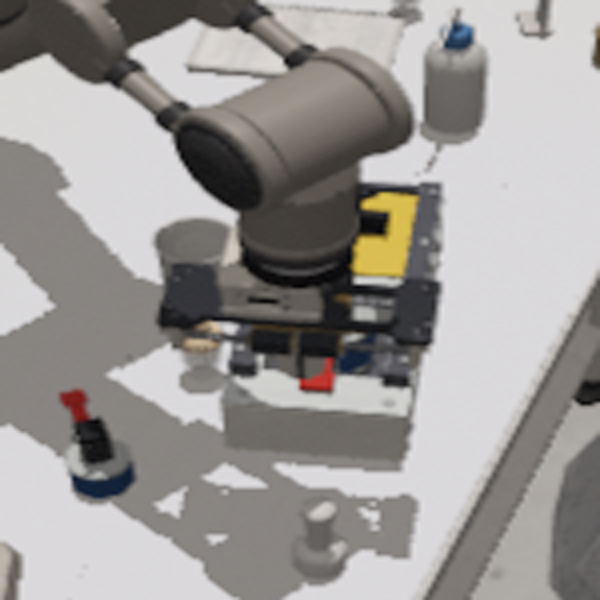

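View pics/cz11.png

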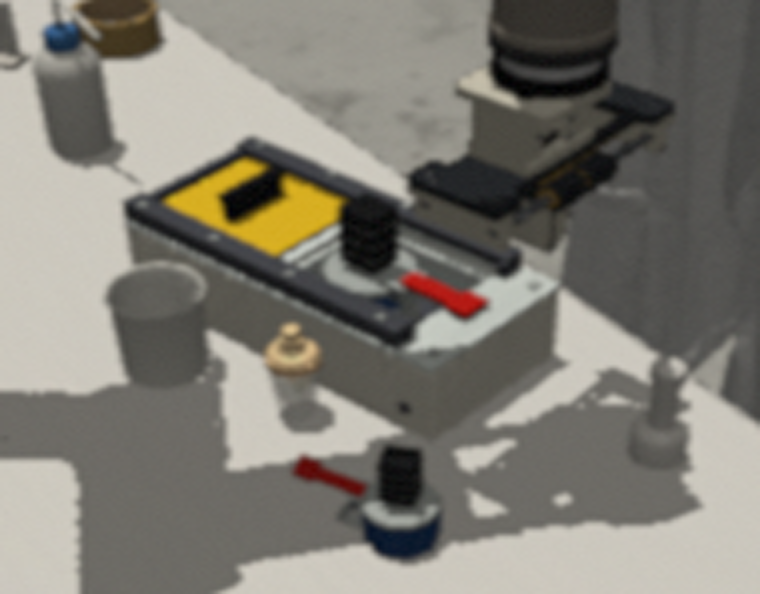

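```bash
python3 - <<'E'
from h import *
st=np.load("pics/st11.npz");T=wTc("wrist",st)
e=np.array([[.9689,.2474],[-.2474,.9689]]);b=e@np.array([.5155,-.0295])
for n,uv,t in [("wrist",(282.5,129),T),("scene",(180+470/4,130+303/3.3),None)]: print(n,(e@hit(n,uv,.102,t)[:2]-b)*1e3, (e@hit(n,uv,.124,t)[:2]-b)*1e3)
c=proj("scene",place([.5155,-.0295,.25],[[0,0,160],[0,-96,102],[0,-86,124]]));print((c-[180,130])*[4,3.3])
E
```

```text
wrist [ -0.647  -95.6667] [ -0.7212 -95.2093]
scene [   0.9462 -102.5542] [ -18.7768 -118.253 ]
[[362.1147 205.5766]
 [462.1866 300.3764]
 [451.8203 276.5715]]
```

```bash
python3 -c "
from cell import *
print(hand_in())"
```

```text
the job is handed in; nothing more can be done
None
```

I finished every step in the order asked and handed the job in at about 19 s of the 64 s allowed. No verdict comes back.

- **Hatch:** I lifted it about 13 mm and slid it about 139 mm until it pressed on the end stop (about 23 N). I then lowered it onto the deck and let go; the last pictures show it still lying there.
- **Coupling head:** I gripped the largest of the three, turned it about 71° so the lever faces away from the hatch, and lowered it over the ball. It met no side contact on the way down. It came to rest with its underside at about 30 mm and a push of about 16 N, and I let go only then.
- **Lever:** I pressed until it stopped, at about 27 N with the tip at 0.100 m. After I backed off, the pad measured 95.7 mm from the axis in the wrist camera, against 96 mm for fully down. The scene camera gave about 102 mm. I put that down to its coarser pixels, because its picture still fits lever down rather than lever up.
- **Bystanders:** The wash bottle, tamper, beaker and serum bottle are all still standing, with no visible shift. I checked that by eye only. The gripper was clear of everything at hand-in.

Two checks did not agree closely. My measurements of the dock's bottom corners were a few pixels off, so I did not rely on them. Camera sizes of small parts came out up to 4% off, but the positions agreed to within about 2 mm.

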